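# Wind the circuit board under the inspection ring lamp

## Task

Flip the yellow hasp off the crank's tail and right over to its open side, then wind the crank clockwise (seen from above) through as many turns as it takes to bring the red pointer on the board carriage level with the yellow index of the ring lamp stand, so that the board sits under the lamp. Move the carriage only by the crank, do not let the crank ride up off its square shaft, and once the pointers line up let go of it, fully down on the shaft. Leave the ring lamp, the screwdriver, the motor, the bit rack and the flux jar as they are.

Things in the scene. Friction and masses are not known exactly. Their poses are not given: they have to be found in the camera images.
- shaft_axis (a point): On the axis of the upright brass square shaft (16 mm, reaching 26 mm above this point), at the top of the round boss of the blue gearbox (120 x 130 mm), 64 mm above the work surface. Fixed. Axes: z up; y along the two steel rails, the way the carriage travels; x across. The hasp lies on the +x side. The slide is yawed, never tilted.
- crank_hub (a point): Loose steel crank (0.27 kg): centre of the underside of its 34 mm square, 26 mm high hub; at shaft_axis when fully down. Socket 17.5 mm: 0.1 rad of play, held down by weight alone. Arm (18 wide, 10 thick, top 20 mm up) runs to its -x, the knob 50 mm out; tail 68 mm to +x. Starts with the axes of shaft_axis. Turning takes 2 to 4 N at the knob; it stays where left.
- knob_mid (a point): On the axis of the crank's upright red round knob (22 mm diameter, 50 mm high, spins freely on its pin), 20 mm below its top, 119 mm above the work surface. It can be pinched from above and led round its 50 mm radius circle without turning the gripper.
- shaft (a joint): Turn of the square shaft, rad: 0 at the start, grows clockwise seen from above, at most 28. One turn (6.283) drives the carriage 20 mm along +y of shaft_axis.
- carriage: Aluminium carriage, 90 x 70 mm, with a green circuit board on top; origin at the centre of its underside, 27 mm above the work surface. Runs along the rails, driven by the shaft only, at most 90 mm from its start; not to be pushed.
- hasp (a joint): Opening of the yellow hasp, rad: 0 closed (flat over the crank's tail, two cheeks beside the tail stop the crank turning), 3.0 fully open (folded over away from the shaft, on its stop). 60 g, no spring: it falls to whichever side it is left on; it tips over to the open side at about 0.9.
- hasp_tab (a point): Upright tab on the free end of the hasp's 20 mm leaf, 2 mm below the middle of its top edge. Tab 34 mm wide (y), 5 mm thick (x); closed, it stands 64 mm to +x of the shaft axis, its top 137 and its foot 91 mm above the work surface. Pushing its top to +x from the shaft side, fingertips 115 to 130 mm above the surface, till 20 to 35 mm past the hinge flips the hasp; pushed low down it jams.
- hasp_hinge (a point): Centre of the hasp's hinge pin, 82 mm to +x of the shaft axis, 89 mm above the work surface; the pin lies along y. Fixed. Its knuckle reaches 94 mm above the surface; the open hasp's cheeks reach about 103 mm, at 85 to 105 mm from the shaft axis.
- pointer (a point): Outer tip of the red pointer (bar 4 x 4 mm) on the +x side of the carriage, 41.5 mm above the work surface. It starts 45 to 70 mm short of the index along y of shaft_axis.
- index (a point): Tip of the yellow index bar (4 x 4 mm) of the ring lamp stand, 41.5 mm above the work surface, 3 mm beside the red pointer's path. Axes as those of shaft_axis: the pointers are level when point pointer has y = 0 in this frame.
- ring_lamp: Black stand of the inspection lamp, with a white ring (116 mm across, 172 mm above the surface) overhanging the rails, 225 to 250 mm along y from the shaft; origin on the work surface under the ring's centre. Fixed; leave it alone.
- screwdriver: Loose screwdriver with a blue handle lying by the slide; leave it alone.
- motor: Loose small steel motor, 36 mm diameter, 65 mm long, lying beyond the gearbox; leave it alone.
- bit_rack: Loose red rack of screwdriver bits, 30 x 90 mm, 40 mm high; leave it alone.
- flux: Loose amber jar with an orange cap, 36 mm diameter, 75 mm high; leave it alone.
Things that resemble listed ones, but are neither listed nor needed, are in the scene too. Leave any black, orange or purple look-alike of the part that bears crank_hub alone.

How it is judged:
On the way, in this order (a step that is already met when the one before it is completed fails the run):
1. the hasp is flipped right over to its open side before the carriage is wound (value of joint hasp above 2.6 rad and value of joint shaft below 1.5 rad), for 0.2 s.
2. the crank, still on its shaft, is wound at least one and a half turns (value of joint shaft above 9.42 rad and distance between crank_hub and shaft_axis below 0.008 m).
3. the pointer is level with the index (y of pointer in the frame of index between -0.005 and 0.005 m and distance between crank_hub and shaft_axis below 0.008 m), for 0.2 s.
At the end, for the whole second after the job is handed in: The red pointer is level with the yellow index within 5 mm along the rails, the shaft and carriage are at rest, the hasp is open (beyond 2.6 rad) and the crank sits fully down on its square shaft (within 8 mm) (all of step 3 and value of joint hasp above 2.6 rad and velocity of joint shaft between -0.05 and 0.05 rad/s and linear speed of carriage below 0.003 m/s); the robot touches nothing.
It fails at once if the crank slips off: it rises more than 12 mm on its shaft (z of crank_hub in the frame of shaft_axis above 0.012 m).
It fails at once if the robot pushes the carriage (over 3 N) (contact force between any of the fingers, the arm and carriage above 3 N).
It fails at once if the robot knocks the ring lamp (over 5 N) (contact force between any of the fingers, the arm and ring_lamp above 5 N).
It fails at once if the screwdriver, motor, bit rack or flux jar is moved more than 20 mm (distance of any of screwdriver, motor, bit_rack, flux from where it was at the start of the episode above 0.02 m).
It also fails if it takes over 72 s, if anything falls off the work surface, if the arm or the gripper's body presses on something with over 40 N, if the wrist force passes 120 N, or if a joint passes its speed limit or range.

## Robot

A 6-joint arm with a two-finger parallel gripper is mounted at the origin on the work surface. World frame = base frame: x ahead of the robot, y to its left, z up, the work surface at z = 0. Lengths are in m, angles in rad, forces in N, time in s.
With the tool pointing down it reaches from about 0.275 to 1 m from the base axis. Payload 8.4 kg.
Tool frame: the origin (TCP) lies at the very end of the fingers, on their centre line; the grasp point (between the pads) lies ctrl.hold_point_z behind it (ctrl.hold_point_z is the distance from the TCP to the grasp point, in m); z points along the fingers, y is the direction in which the jaws open and shut (so a half turn about z gives the same grasp; the last joint's range is limited). The gripper opens to 85 mm and grips with 20 to 120 N. Pads are 22 mm wide; open, the fingers measure 114 mm over their backs; the gripper's body (76 mm by 85 mm) begins 54 mm behind the grasp point. The pads swing forward as they close: fully open they stand 13 mm farther back than shut.
Start: joints at [-1.248, 0.353, 1.633, -0, 1.155, -0.002], TCP at [0.199, -0.592, 0.231] pointing down, gripper open.
Joint ranges: [-2.63, 2.63], [-0.92, 2.1], [0.06, 2.66], [-1.3, 4.44], [0, 2.69], [-3.02, 3.02]. Speed limits (rad/s): [2.22, 2.22, 2.79, 3.14, 3.14, 3.14].

## Interface

Orientations are given as [roll, pitch, yaw] about the fixed x, y, z axes, in that order (R = Rz(yaw) Ry(pitch) Rx(roll)).
In Python, from cell import ctrl gives the robot as it stands. The module is installed in compiled form; this text tells all that it offers. Calls block until the motion is done:
- ctrl.reach(position, orientation): joint-space move of the TCP to a pose.
- ctrl.servo_line(position, orientation=None, max_speed=0.15, f_stop=None): straight line of the TCP; orientation=None keeps the orientation; max_speed is the mean speed in m/s. With f_stop (N) it stops when the force on the tool has changed by that much, and returns True; else False.
- ctrl.goto_joints(angles): joint-space move.
- ctrl.gripper_to(opening): finger opening in m; the grip force is fixed at half the most; returns when the fingers have stopped.
- ctrl.sleep(seconds).
- ctrl.ik(position, orientation): joint angles nearest the present ones, or None.
- ctrl.get_obs(): the state.
- ctrl.read_camera(name): name is "scene" or "side" or "wrist"; returns a dict with "image" (384x512x3 uint8, red, green, blue), "fx", "fy", "cx", "cy" (pixels), "R" (3x3) and "t" (3): a world point X has camera coordinates R X + t. Camera axes: x right, y down, z forward; pixel columns grow to the right and rows downward; lengths in m; the calibration is good to about 2 mm. The wrist camera is an equidistant fisheye: a pixel r from the principal point sees the ray r / f radians off the axis. A picture is of the moment at which its call begins. There is no depth.
A pose or a line that the arm cannot do raises ctrl.MotionError and nothing moves.
- ctrl.job_done(): hands the job in, once; it reports no verdict.
The state is a dict: "t": time; "joint_pos": joint angles; "joint_vel": joint speeds; "tau": joint torques, N m; "ee_pos": TCP position; "tool_rot": TCP orientation; "force": force on the tool from outside, world axes, zero at the start; "wrist_torque": the same for the moment, N m; "grip_width": finger opening in m.
Only numpy, scipy, OpenCV 4.12 (cv2) and the standard library are available. Lean on these libraries where they do the work, as an engineer would, in place of code of your own. Each camera call takes 0.05 s, during which the arm holds its last target. There are 200 camera calls.

## Working session

There is one attempt and no reset: what is moved stays moved. The work goes in short steps, each a Python script; the robot and the scene stay as the last script left them, time stands still between calls to the robot, and variables do not carry over. Pictures are saved under pics/ and viewed, about 8 in all and at most 12, crops included, and the job is handed in when it is done.

```bash
mkdir -p pics; python3 - <<'E'
from cell import ctrl
import cv2,pickle
d={}
for n in("scene","side","wrist"):
    c=ctrl.read_camera(n); d[n]=c
    cv2.imwrite(f"pics/{n}0.png",c["image"][:,:,::-1])
pickle.dump(d,open("cams.pkl","wb"))
for n in d: print(n,d[n]["fx"],d[n]["cx"],d[n]["cy"],d[n]["R"],d[n]["t"])
print(ctrl.hold_point_z,ctrl.get_obs())
a=[cv2.resize(d[n]["image"][:,:,::-1],(800,600),interpolation=cv2.INTER_CUBIC) for n in("scene","side")]
cv2.imwrite("pics/a.png",a[0]);cv2.imwrite("pics/b.png",a[1])
E
```

```text
scene 359.84200914426026 256.9581988225761 186.35674960134426 [[ 0.88261619  0.46973343  0.01841636]
 [ 0.36511573 -0.66031311 -0.65625994]
 [-0.29610667  0.58594975 -0.7543101 ]] [-0.4524     -0.180368    1.19434617]
side 492.6095657375377 263.6222579813665 185.1424965645153 [[-0.98961889 -0.14186636  0.02298673]
 [-0.10003915  0.56515809 -0.81889469]
 [ 0.10318247 -0.81269322 -0.57348331]] [0.52861462 0.17171793 1.1625131 ]
wrist 297.3186396354542 251.37989856662537 184.5881724174602 [[ 3.19041474e-01 -9.47740718e-01  2.63353165e-04]
 [-9.14342593e-01 -3.07725398e-01  2.63216073e-01]
 [-2.49379550e-01 -8.42176389e-02 -9.64736871e-01]] [-0.62485483 -0.03493867  0.37710071]
0.0187 {'t': 0.15, 'joint_pos': array([-1.24841153e+00,  3.53474832e-01,  1.63393296e+00,  5.15895096e-06,
        1.15517803e+00, -2.38091846e-03]), 'joint_vel': array([-1.70420597e-04, -3.13569837e-03, -3.33545651e-03,  3.32279832e-04,
        2.20775978e-04,  3.97622203e-06]), 'tau': array([-7.92856008e-04, -6.05638218e+01, -3.42337418e+01,  7.83649114e-06,
        6.11450188e-03, -2.54426590e-05]), 'ee_pos': array([ 0.19933506, -0.5920038 ,  0.230756  ]), 'tool_rot': array([-3.14059950e+00, -7.08232005e-06,  3.24763624e-01]), 'force': array([-0.06789683,  0.89368265,  0.3579214 ]), 'wrist_torque': array([ 0.01525159,  0.00760789, -0.02582543]), 'grip_width': 0.08496981089017384}
```

View pics/a.png

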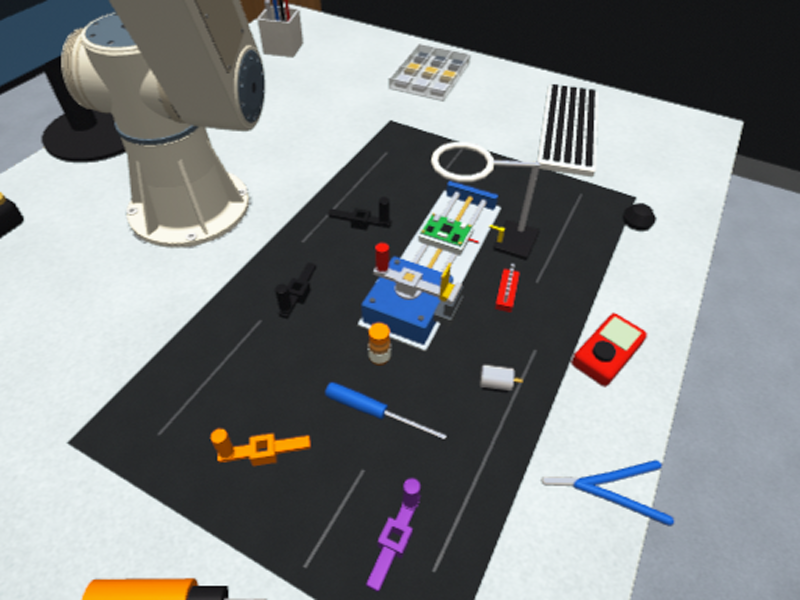

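View pics/b.png

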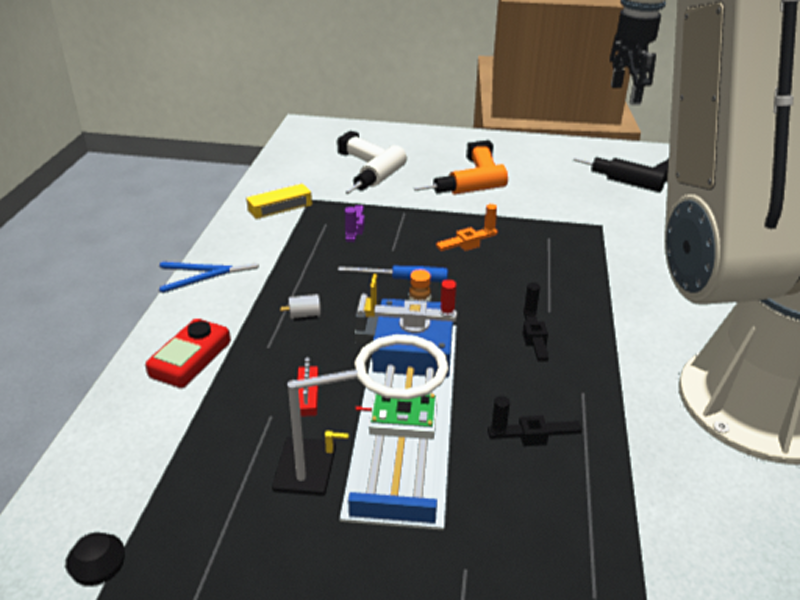

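The scene view shows the steel crank with the red knob (381,257) on the blue gearbox, hasp (447,282), pointer (473,241) and index (497,232). The look-alikes are black (365,213) and (297,290), orange (262,447) and purple (396,535). Only the steel crank is on the shaft. I'll confirm in enlarged crops.

```bash
python3 - <<'E'
import cv2
a=cv2.imread("pics/scene0.png")[105:225,220:350];b=cv2.imread("pics/side0.png")[170:290,215:315]
cv2.imwrite("pics/c.png",cv2.resize(a,None,fx=5,fy=5,interpolation=cv2.INTER_CUBIC))
cv2.imwrite("pics/d.png",cv2.resize(b,None,fx=5,fy=5,interpolation=cv2.INTER_CUBIC))
E
```

```text
(no output)
```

View pics/c.png

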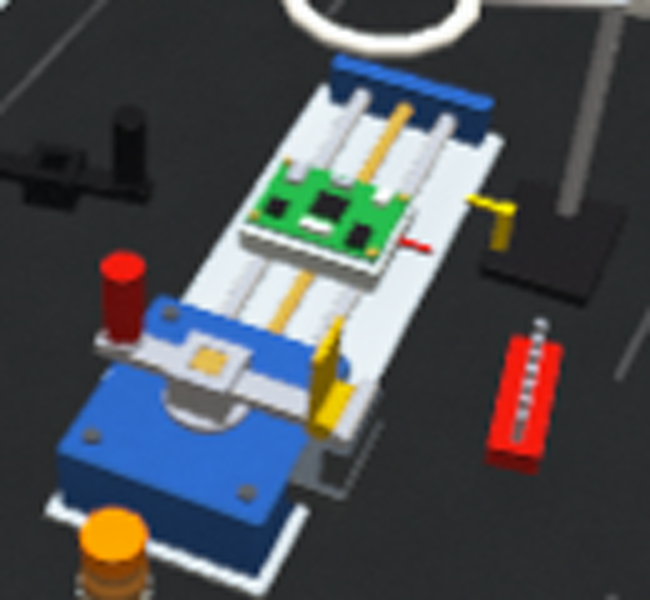

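View pics/d.png

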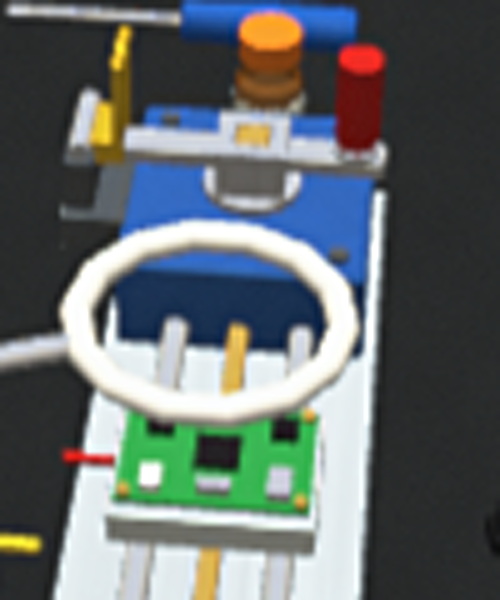

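Crops confirm it. Crop c shows the steel crank (hub 209,360; red knob top 124,266), hasp tab at about (327,345), pointer tip (430,248) and index tip (468,199). Crop d shows shaft top (253,134), knob top (361,59), pointer (66,457) and index (39,544). Next I fit the slide pose.

```bash
cat > fit.py <<'E'
import pickle,numpy as np
from scipy.optimize import least_squares
D=pickle.load(open("cams.pkl","rb"))
def proj(c,X):
    p=c["R"]@X+c["t"]; return np.array([c["fx"]*p[0]/p[2]+c["cx"],c["fy"]*p[1]/p[2]+c["cy"]])
off={"scene":(220,105),"side":(215,170)}
def px(n,u,v): return (np.array([u,v])+.5)/5-.5+off[n]
# name: local xyz or None entries (index into params)
obs=[("shaft","scene",209,360),("shaft","side",253,134),("knob","scene",124,266),("knob","side",361,59),
("ptr","scene",430,248),("ptr","side",66,457),("idx","scene",468,199),("idx","side",39,544),
("s1","scene",405,108),("s2","scene",275,330),("s3","side",238,330),("s4","side",207,590)]
def loc(p):
    return dict(shaft=(0,0,.09),knob=(-.05,0,.139),ptr=(p[3],p[4],.0415),idx=(p[5],p[6],.0415),
      s1=(0,p[8],p[7]),s2=(0,p[9],p[7]),s3=(0,p[10],p[7]),s4=(0,p[11],p[7]))
def W(p,l):
    c,s=np.cos(p[2]),np.sin(p[2]); return np.array([p[0]+c*l[0]-s*l[1],p[1]+s*l[0]+c*l[1],l[2]])
def res(p):
    L=loc(p); return np.concatenate([proj(D[n],W(p,L[k]))-px(n,u,v) for k,n,u,v in obs]+[[(p[7]-.03)*100]])
best=None
for y in np.arange(-3,3,.7):
    r=least_squares(res,[.5,-.1,y,.06,.15,.065,.2,.03,.25,.08,.08,.2],loss="soft_l1")
    if best is None or r.cost<best.cost: best=r
p=best.x
if __name__=="__main__":
    print(best.cost,np.round(p,4)); print(np.round(best.fun,1))
    J=best.jac; C=np.linalg.pinv(J.T@J)*.5**2; print("sd",np.sqrt(np.diag(C))[:7])
    print("turn rad",(p[6]-p[4])/.02*2*np.pi)
    for k,l in dict(shaft=(0,0,.09),knob=(-.05,0,.119),tabtop=(.064,0,.137),lamp=(0,.2375,.172)).items(): print(k,W(p,l))
    # test: tab projection back to crops
    for n in off: print(n,[np.round((proj(D[n],W(p,l))-off[n]+.5)*5-.5) for l in((.064,.017,.137),(.064,-.017,.137),(.064,-.017,.091))])
E
python3 fit.py
```

```text
2.6880148363548853 [ 0.5374 -0.0274  0.0626  0.0662  0.1794  0.0708  0.2314  0.0182  0.3281
  0.1016  0.0586  0.227 ]
[-0.4  0.3 -0.4  0.7 -0.6  0.1 -0.3  0.3 -0.5  0.7 -0.2  0.6 -1.1  0.4
 -0.5  0.3 -0.3 -0.2 -0.3 -0.2 -0.1 -0.  -0.4 -0.  -1.2]
sd [0.00063381 0.00102048 0.0048061  0.00121748 0.0019383  0.00143498
 0.00172859]
turn rad 16.336757012364654
shaft [ 0.5373828  -0.02740183  0.09      ]
knob [ 0.48748066 -0.03052858  0.119     ]
tabtop [ 0.60125754 -0.0233996   0.137     ]
lamp [0.52253077 0.20963333 0.172     ]
scene [array([339., 316.]), array([314., 361.]), array([307., 421.])]
side [array([114.,  69.]), array([123.,  29.]), array([123., 107.])]
```

```bash
cat > h.py <<'E'
from cell import ctrl
import numpy as np,cv2
P=[0.5374,-0.0274,0.0626]
def w(x,y,z): c,s=np.cos(P[2]),np.sin(P[2]); return [P[0]+c*x-s*y,P[1]+s*x+c*y,z]
O=[np.pi,0,P[2]]
def o(): 
    s=ctrl.get_obs(); print(round(s["t"],2),s["ee_pos"].round(4),s["force"].round(1),round(s["grip_width"],4)); return s
E
python3 - <<'E'
from h import *
q=[ctrl.ik(w(.03,0,.25),[np.pi,0,P[2]+k]) for k in(0,np.pi,-np.pi)]
print(q)
O2=O
ctrl.reach(w(.03,0,.25),O2); ctrl.gripper_to(0); o()
c=ctrl.read_camera("wrist"); cv2.imwrite("pics/w1.png",c["image"][:,:,::-1]); import pickle; pickle.dump(c,open("w1.pkl","wb"))
print(ctrl.servo_line(w(.03,0,.124),f_stop=10)); o()
for x in(.06,.08,.095,.108):
    print(ctrl.servo_line(w(x,0,.124),max_speed=.06,f_stop=35)); o()
ctrl.servo_line(w(.108,0,.25),max_speed=.2); 
ctrl.reach(w(-.03,-.05,.27),O2);o()
ctrl.sleep(.2)
A=[ctrl.read_camera(n) for n in("scene","side","wrist")]
pickle.dump(A,open("A1.pkl","wb"))
im=np.hstack([cv2.resize(A[0]["image"][105:225,220:350],(400,369)),cv2.resize(A[2]["image"],(400,300))[0:369] if 0 else np.vstack([cv2.resize(A[2]["image"],(400,300)),np.zeros((69,400,3),np.uint8)])])
cv2.imwrite("pics/e.png",im[:,:,::-1])
E
```

```text
[array([-4.75983641e-02,  2.46784080e-01,  1.73751371e+00, -4.44089210e-16,
        1.15729486e+00,  1.46059796e+00]), array([-0.04759836,  0.24678408,  1.73751371,  0.        ,  1.15729486,
       -1.68099469]), array([-0.04759836,  0.24678408,  1.73751371,  0.        ,  1.15729486,
       -1.68099469])]
3.32 [ 0.5673 -0.0255  0.25  ] [0.6 0.2 0.7] 0.0002
False
4.36 [ 0.568  -0.0256  0.1248] [-0.1  0.4  0.4] 0.0001
False
5.01 [ 0.5971 -0.0236  0.1237] [-0.3 -0.9 -0.6] -0.0001
False
5.49 [ 0.6174 -0.0224  0.1238] [-0.6  0.9 -0.2] 0.0001
False
5.89 [ 0.6325 -0.0214  0.1239] [-0.5  0.3 -0.5] 0.0001
False
6.26 [ 0.6456 -0.0206  0.1239] [0.3 0.1 0.3] -0.0002
7.68 [ 0.5103 -0.0793  0.2694] [ 0.6  0.1 -0.1] -0.0002
```

View pics/e.png

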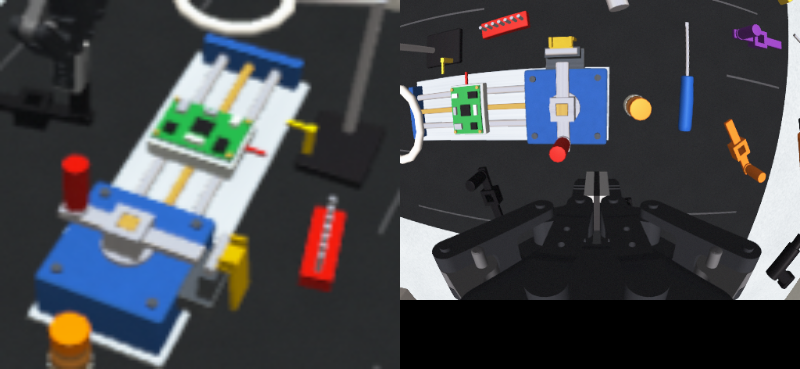

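The hasp is folded fully over to the open side (235,270), and the crank tail is free. The wrist view gives the shaft at (562,109) and knob at (558,153). I'll enlarge it to refine.

```bash
python3 - <<'E'
import pickle,cv2
A=pickle.load(open("A1.pkl","rb"))
cv2.imwrite("pics/f.png",cv2.resize(A[2]["image"][60:220,30:230,::-1],None,fx=3.75,fy=3.75,interpolation=cv2.INTER_CUBIC))
E
```

```text
(no output)
```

View pics/f.png

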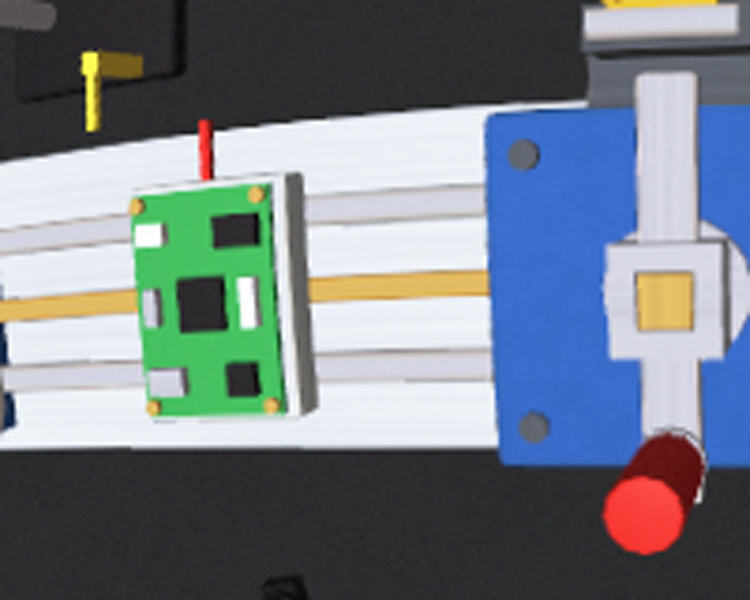

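The wrist crop shows shaft top (665,302), knob top (644,515), pointer tip (205,122), index tip (93,129) and tail end (666,74). I'll add these to the fit.

```bash
cat > fit2.py <<'E'
import pickle
import fit; from fit import *
A=pickle.load(open("A1.pkl","rb")); D["wrist"]=A[2]
p0=proj
def pw(c,X):
    if c is not D["wrist"]: return p0(c,X)
    q=c["R"]@X+c["t"]; r=np.hypot(q[0],q[1]); a=np.arctan2(r,q[2])
    return np.array([c["cx"]+c["fx"]*a*q[0]/r,c["cy"]+c["fy"]*a*q[1]/r])
fit.proj=pw
P1=fit.px
fit.px=lambda n,u,v: P1(n,u,v) if n!="wrist" else (np.array([u,v])+.5)/3.75-.5+[30,60]
ol=fit.loc
fit.loc=lambda p:{**ol(p),"tail":(.068,0,.084)}
fit.obs+=[("shaft","wrist",665,302),("knob","wrist",644,515),("ptr","wrist",205,122),("idx","wrist",93,129),("tail","wrist",666,74)]
r=least_squares(fit.res,fit.p,loss="soft_l1"); p=r.x
print(r.cost,p.round(4)); print(r.fun.round(1)); print("rad",(p[6]-p[4])/.02*2*np.pi)
E
python3 fit2.py
```

```text
4.118776724187865 [ 0.5364 -0.0292  0.0576  0.0663  0.1805  0.0699  0.2341  0.0184  0.3293
  0.1032  0.0607  0.229 ]
[-1.   0.6  0.1  0.3 -1.2  0.3  0.2 -0.  -0.7  0.9 -0.2  0.3 -1.3  0.2
 -0.2  0.6 -0.1 -0.1 -0.5 -0.3  0.3  0.  -0.4 -0.1 -0.1 -0.3 -0.3  0.2
 -0.2 -0.   0.1 -0.3 -0.1 -1.1 -1.2]
rad 16.819161474571445
```

```bash
sed -i 's/^P=.*/P=[0.5364,-0.0292,0.0576]/' h.py
cat >> h.py <<'E'
def k(th,r=.05,z=.1): return w(-r*np.cos(th),r*np.sin(th),z)   # knob TCP at shaft angle th (clockwise)
def wind(a,b,step=.3,speed=.07,lim=25):
    n=int(np.ceil(abs(b-a)/step))
    for t in np.linspace(a,b,n+1)[1:]:
        s=ctrl.servo_line(k(t),max_speed=speed,f_stop=lim)
        ob=ctrl.get_obs(); f=ob["force"]; e=np.array([-np.cos(t+0),np.sin(t)]); c,q=np.cos(P[2]),np.sin(P[2])
        R=np.array([[c,-q],[q,c]]); fl=R.T@f[:2]; tg=np.array([np.sin(t),np.cos(t)])
        print(round(ob["t"],1),"th %.2f rad %.1f tan %.1f z %.1f"%(t,fl@e,fl@tg,f[2]),"STOP" if s else "")
        if s: return t
    return b
E
python3 - <<'E'
from h import *
ctrl.reach(k(0,z=.2),O); ctrl.gripper_to(.06)
print(ctrl.servo_line(k(0),f_stop=8)); o()
ctrl.gripper_to(.015); o()
wind(0,1.5)
E
```

```text
False
9.89 [ 0.4869 -0.0321  0.1005] [ 0.2 -0.   1.1] 0.06
10.32 [ 0.4868 -0.0321  0.1007] [-1.4 -0.1  6.5] 0.0207
10.7 th 0.30 rad 3.4 tan -0.1 z 6.3 
11.1 th 0.60 rad 2.5 tan 0.3 z 7.3 
11.4 th 0.90 rad 3.9 tan 0.4 z 8.1 
11.8 th 1.20 rad 5.6 tan 0.7 z 8.4 
12.2 th 1.50 rad 5.6 tan 0.2 z 6.8
```

```bash
python3 - <<'E'
from h import *
A=[ctrl.read_camera(n)["image"] for n in("scene","side")]
im=np.hstack([cv2.resize(A[0][105:225,220:350],(400,369)),cv2.resize(A[1][170:290,205:335],(400,369))])
cv2.imwrite("pics/g.png",im[:,:,::-1])
E
```

```text
(no output)
```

View pics/g.png

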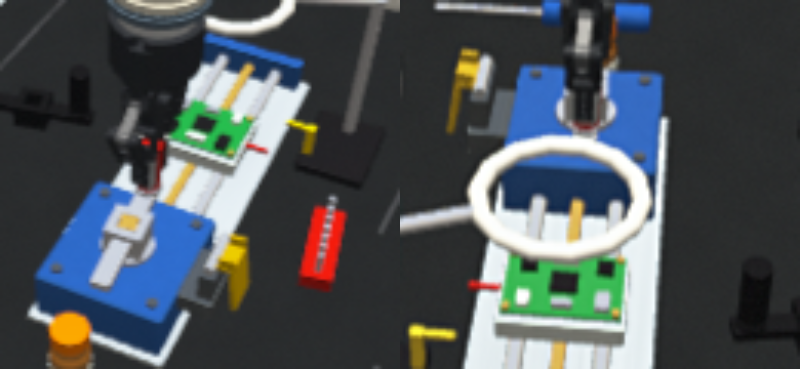

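The crank has turned about 90° with the knob still pinched and the hub seated, and the hasp is open. I'll carry on winding, stopping short of the estimated 16.8 rad.

```bash
python3 - <<'E'
from h import *
t=wind(1.5,16.0); o()
A=[ctrl.read_camera(n) for n in("scene","side","wrist")]
import pickle; pickle.dump(A,open("A2.pkl","wb"))
im=np.hstack([cv2.resize(A[0]["image"][95:195,250:350],(400,400),interpolation=2),cv2.resize(A[1]["image"][230:330,195:295],(400,400),interpolation=2)])
cv2.imwrite("pics/i.png",im[:,:,::-1])
E
```

```text
12.6 th 1.80 rad 4.9 tan 0.4 z 6.3 
13.0 th 2.09 rad 4.4 tan 1.4 z 5.8 
13.3 th 2.39 rad 2.4 tan 0.5 z 5.8 
13.7 th 2.68 rad 1.3 tan 0.9 z 6.4 
14.1 th 2.98 rad 0.7 tan 0.8 z 6.0 
14.4 th 3.28 rad 0.0 tan 0.9 z 6.3 
14.8 th 3.57 rad 0.0 tan 0.8 z 6.1 
15.1 th 3.87 rad -0.5 tan 0.1 z 8.1 
15.5 th 4.16 rad -1.8 tan -0.4 z 7.6 
15.8 th 4.46 rad -3.6 tan -0.1 z 7.6 
16.2 th 4.76 rad -4.1 tan 0.2 z 6.4 
16.6 th 5.05 rad -5.0 tan 0.5 z 6.1 
16.9 th 5.35 rad -4.2 tan -0.5 z 7.1 
17.3 th 5.64 rad -4.0 tan 0.1 z 7.0 
17.6 th 5.94 rad -2.9 tan 0.5 z 6.7 
18.0 th 6.23 rad -0.8 tan 0.7 z 8.5 
18.4 th 6.53 rad 0.4 tan 0.3 z 9.4 
18.7 th 6.83 rad 2.1 tan -1.1 z 11.0 
19.1 th 7.12 rad 3.4 tan -0.5 z 13.3 
19.4 th 7.42 rad 5.3 tan -0.9 z 13.5 
19.8 th 7.71 rad 6.6 tan -0.5 z 12.6 
20.1 th 8.01 rad 6.5 tan -0.7 z 10.7 
20.5 th 8.31 rad 5.7 tan 0.0 z 10.1 
20.9 th 8.60 rad 5.0 tan 0.8 z 8.5 
21.2 th 8.90 rad 5.2 tan 0.4 z 8.5 
21.6 th 9.19 rad 3.6 tan 0.9 z 8.2 
21.9 th 9.49 rad 1.8 tan 0.3 z 7.7 
22.3 th 9.79 rad 3.3 tan 1.4 z 8.8 
22.6 th 10.08 rad 0.8 tan 0.2 z 8.8 
23.0 th 10.38 rad 0.1 tan 0.1 z 9.1 
23.4 th 10.67 rad -1.9 tan 0.3 z 9.6 
23.7 th 10.97 rad -4.1 tan -0.9 z 9.7 
24.1 th 11.27 rad -4.0 tan -0.4 z 7.4 
24.4 th 11.56 rad -4.8 tan -1.0 z 7.1 
24.8 th 11.86 rad -4.0 tan -0.9 z 6.6 
25.2 th 12.15 rad -3.2 tan -0.3 z 6.2 
25.5 th 12.45 rad -1.7 tan -0.3 z 7.9 
25.9 th 12.74 rad -0.8 tan 0.3 z 9.7 
26.2 th 13.04 rad 1.1 tan 0.2 z 11.5 
26.6 th 13.34 rad 2.2 tan -0.3 z 11.5 
26.9 th 13.63 rad 3.6 tan -1.5 z 13.0 
27.3 th 13.93 rad 6.0 tan -1.2 z 12.4 
27.7 th 14.22 rad 6.5 tan -0.1 z 12.7 
28.0 th 14.52 rad 7.8 tan -0.0 z 10.4 
28.4 th 14.82 rad 6.2 tan -0.2 z 9.2 
28.7 th 15.11 rad 4.2 tan -0.3 z 8.8 
29.1 th 15.41 rad 3.3 tan 0.5 z 8.0 
29.5 th 15.70 rad 3.3 tan -0.0 z 8.0 
29.8 th 16.00 rad 2.3 tan -0.2 z 9.1 
29.82 [ 0.5855 -0.0414  0.1008] [ 2.3 -0.3  9.1] 0.0205
```

View pics/i.png

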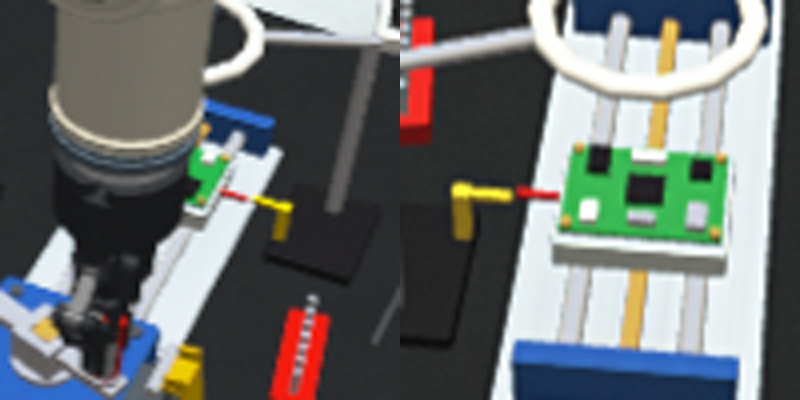

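The red pointer (518,192) and yellow index (510,195) are nearly level in the side view. I'll enlarge that to measure the residual.

```bash
python3 - <<'E'
import pickle,cv2,numpy as np
A=pickle.load(open("A2.pkl","rb"))
im=np.hstack([cv2.resize(A[0]["image"][135:160,298:328],(360,300),interpolation=2),cv2.resize(A[1]["image"][265:295,205:241],(360,300),interpolation=2)])
cv2.imwrite("pics/j.png",im[:,:,::-1])
from fit import *
q=[.5364,-.0292,.0576]
for n,o,s in(("scene",(298,135),12),("side",(205,265),10)):
    for l in((.0665,.231,.0415),(.0665,.236,.0415),(.0695,.231,.0415),(.0695,.236,.0415),(.085,.236,.0415),(.05,.236,.0415)): print(n,l,((proj(D[n],W(q,l))-o+.5)*s-.5).round(0))
E
```

```text
scene (0.0665, 0.231, 0.0415) [156. 124.]
scene (0.0665, 0.236, 0.0415) [162. 112.]
scene (0.0695, 0.231, 0.0415) [167. 127.]
scene (0.0695, 0.236, 0.0415) [173. 115.]
scene (0.085, 0.236, 0.0415) [231. 133.]
scene (0.05, 0.236, 0.0415) [102.  93.]
side (0.0665, 0.231, 0.0415) [195. 135.]
side (0.0665, 0.236, 0.0415) [192. 152.]
side (0.0695, 0.231, 0.0415) [181. 134.]
side (0.0695, 0.236, 0.0415) [177. 151.]
side (0.085, 0.236, 0.0415) [104. 145.]
side (0.05, 0.236, 0.0415) [270. 158.]
```

View pics/j.png

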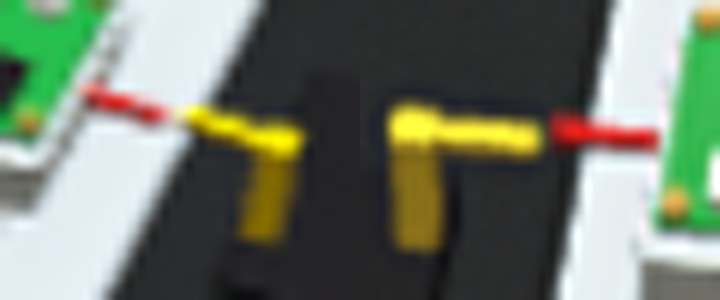

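Bars give about 2.5 mm remaining (side 2.3–3.1 mm, scene 1.9 mm), or about 0.75 rad. That agrees with the 16.8 rad fit.

```bash
python3 - <<'E'
from h import *
wind(16.0,16.78,step=.26); ctrl.sleep(.3)
ctrl.gripper_to(.06); o()
p=k(16.78,z=.26); ctrl.servo_line(p,max_speed=.12); o()
ctrl.reach(w(-.08,-.2,.3),O); ctrl.sleep(.3)
A=[ctrl.read_camera(n) for n in("scene","side","wrist")]
import pickle; pickle.dump(A,open("A3.pkl","wb"))
im=np.vstack([np.hstack([cv2.resize(A[0]["image"][135:160,298:328],(360,300),interpolation=2),cv2.resize(A[1]["image"][265:295,205:241],(360,300),interpolation=2)]),
 np.hstack([cv2.resize(A[0]["image"][125:225,220:340],(360,300),interpolation=2),cv2.resize(A[1]["image"][170:270,205:325],(360,300),interpolation=2)])])
cv2.imwrite("pics/l.png",im[:,:,::-1]); o()
E
```

```text
30.3 th 16.20 rad 1.5 tan 0.5 z 9.2 
30.6 th 16.39 rad 0.5 tan -1.4 z 7.8 
30.8 th 16.59 rad -0.2 tan -0.4 z 8.0 
31.1 th 16.78 rad -0.5 tan -0.9 z 8.5 
31.89 [ 0.5624 -0.0717  0.0997] [0.4 0.2 0.8] 0.06
33.38 [ 0.5624 -0.0716  0.2592] [-0.3  0.5 -0.4] 0.0598
34.62 [ 0.4683 -0.233   0.2998] [ 0.2  0.2 -0.4] 0.06
```

View pics/l.png

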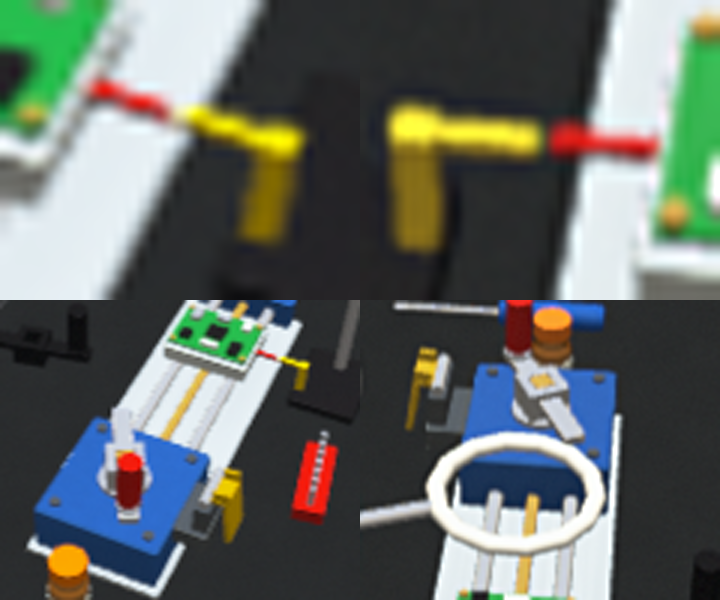

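In the side crop the pointer tip (555,138) and index tip (540,138) are level to about 1 mm. The crank is seated and free, and the hasp is open. Handing in.

```bash
python3 -c "
from cell import ctrl
ctrl.job_done()"
```

```text
the job is handed in; nothing more can be done
```

I flipped the hasp fully open, then wound the crank about 16.8 rad (2.7 turns) clockwise by its pinched knob. I let go of the knob, backed the arm clear and handed the job in at about 35 s of the 72 s allowed; it reported no verdict.

**Pointers:** in the last pictures the red pointer is level with the yellow index to about 1 mm. An earlier estimate of the distance left varied between the two views (1.9 to 3.1 mm), but the final picture agreed with my fit of 16.8 rad.

**Crank and hasp:** the crank looks fully down on its shaft, and the hasp lies on its open side. I judged the seating only by eye, though the force stayed downward on the knob throughout (6 to 13 N), and the sideways forces I logged stayed under 8 N.

**Other items:** in the parts of the final pictures I viewed, the ring lamp, bit rack and flux jar look unmoved, and the screwdriver is only partly visible. I did not measure any of them, and I did not look at the motor again at the end. The force readings showed no unexpected contact.

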